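# Swing the specimen bar home and lock it

### The job

Push the free end of the specimen bar so that it pivots on its pin until its edge comes gently up against the stop screw, wherever that is set, and keep it pressed there with about 10 N for a second. Then swing the keeper fully closed behind the bar, so that its sprung plunger holds the bar against the screw. Stay well below 20 N on both the stop and the keeper, leave the jar, the dish and the screwdriver where they are, and let go of everything.

Things in the scene. Friction and masses are not known exactly. Their poses are not given: they have to be found in the camera images.
- jig: Dark steel plate fixed to the bench, 12 mm thick, spanning x -140 to 110 and y -180 to 180 mm about its origin, which lies on its underside (bench level); z up. It carries the pivot pin, stop post and keeper. The bar's free end is pushed towards jig +x; on the stop the bar lies along the jig's y axis or up to 0.045 rad short of it.
- pin (a point): Axis of the fixed steel pivot pin (12 mm diameter) at the height of the plate's top face, at jig x 50, y -130 mm. The pin has a 24 mm wide head, its top 25 mm above the plate, which holds the bar down.
- bar: Loose smooth aluminium bar, 30 mm wide, 18 high, 0.25 to 0.5 kg, flat on the plate. Origin: centre of its 14 mm pivot hole (1 mm play round the pin), underside. It runs along its +y from y -18 to 231 mm (free), long edges at x -15 and 15; a cup 27 wide, 6 high on top at y 95. Starts turned 0.45 to 0.95 rad counter-clockwise from the jig's axes. No spring: friction only; stays where left.
- stop: Fixed steel stop block, 20 x 26 x 26 mm high; origin under its centre, on the plate's top, at jig x 81, y 40; axes as the jig's. A rigid adjusting screw (9 mm diameter, 10 mm above the plate) points from it to jig -x, its end 16 to 23 mm from the origin; the setting differs and is not measured: find it by feel. It meets the bar 170 mm from the pin; a push opposite it loses 1 to 3 N to friction.
- keeper (a joint): Angle of the keeper, rad: 0 is closed (rigid end stop), arm along jig -y beside the bar, 3 to 12 mm off it; 1.57 is open, along jig -x; at most 1.9. Starts at 1.35 to 1.75. Closing turns it counter-clockwise seen from above. Stiff hinge: 4 to 5 N at 50 mm from the pivot, up to 8 N as the plunger (2 to 3 N spring) meets the bar; stays where left. Closes only with the bar at its stop.
- keeper_pivot (a point): Axis of the keeper's upright pivot, at the height of the plate's top, at jig x 15, y 145 mm; hub 22 mm across. The keeper is a flat steel arm 16 mm wide, from the pivot to its tip 68 mm away, lying 2 to 18 mm above the plate (hub to 20, cap to 23 mm). 55 mm from the pivot a round plunger, 10 mm wide, stands 16 mm out of its leading side (the side facing the bar when closed).
- keeper_tip (a point): Middle of the keeper arm's end face, 68 mm from the pivot axis, 10 mm above the plate; its y axis points from the tip back to the pivot.
- jar: Small closed amber glass jar, 44 mm across, 60 mm high, standing on the bench beside the jig's +y side. Origin under its centre. Leave alone.
- dish: White ceramic dish, 64 mm across, 30 mm high, on the bench beside the jig's -y side. Origin under its centre. Leave alone.
- driver: Screwdriver, 150 mm long, lying on the bench beyond the jig's +x side. Its x axis runs along it. Leave alone.
Things that resemble listed ones, but are neither listed nor needed, are in the scene too. There is more than one size of the bar; the one meant has the size given above.

How it is judged:
By the outcome, as a careful person would: the job done as asked, in the order asked, and still so for the second after the job is handed in, with the robot touching nothing.
It also fails if it takes over 72 s, if anything falls off the work surface, if the arm or the gripper's body presses on something with over 40 N, if the wrist force passes 120 N, or if a joint passes its speed limit or range.

### The arm

A 6-joint arm with a two-finger parallel gripper is mounted at the origin on the work surface. World frame = base frame: x ahead of the robot, y to its left, z up, the work surface at z = 0. Lengths are in m, angles in rad, forces in N, time in s.
With the tool pointing down it reaches from about 0.25 to 0.775 m from the base axis. Payload 4 kg.
Tool frame: the origin (TCP) lies between the finger pads; the fingertips stand 17 mm ahead of it and the grasp point (between the pads) lies 2 mm behind it; z points along the fingers, y is the line along which they close (so a half turn about z gives the same grasp; the last joint's range is limited). The gripper opens to 94 mm and grips with 3 to 60 N. Pads are 16 mm wide; open, the fingers measure 119 mm over their backs; the gripper's body (75 mm by 177 mm) begins 78 mm behind the grasp point.
Start: joints at [1.24, 0.087, 1.371, -0, 1.684, -0.103], TCP at [0.124, 0.536, 0.193] pointing down, gripper open.
Joint ranges: [-3.1, 3.1], [-0.76, 2.03], [0.27, 2.55], [-1.08, 4.22], [0.17, 2.65], [-2.57, 2.57]. Speed limits (rad/s): [2.79, 2.79, 3.14, 3.14, 3.14, 3.14].

### API

Orientations are given as a rotation vector (axis times angle).
In Python, from cell import manip gives the robot as it stands. Calls block until the motion is done:
- manip.move_pose(position, orientation): joint-space move of the TCP to a pose.
- manip.move_linear(position, speed=0.15, rot=None, guard=None): straight line of the TCP; rot=None keeps the orientation; speed is the mean speed in m/s. With guard (N) it stops when the force on the tool has changed by that much, and returns True; else False.
- manip.move_j(angles): joint-space move.
- manip.command_gripper(opening, strength=None): opening from 0.0 (shut) to 1.0 (fully open); strength is the grip in N (None keeps the last); returns when the fingers have stopped.
- manip.wait(seconds).
- manip.solve_ik(position, orientation): joint angles nearest the present ones, or None.
- manip.state(): the state.
- manip.get_image(name): name is "scene" or "top"; returns the picture (400x640x3 uint8, red, green, blue); there is no depth.
- manip.camera_params(name): a dict with "fx", "fy", "cx", "cy" (pixels), "eye" and "rotation" of the camera in the world. Camera axes: x right, y down, z forward; pixel columns grow to the right and rows downward; lengths in m; the calibration is good to about 2 mm. A picture is of the moment at which its call begins. camera_params takes no time and is no camera call.
A pose or a line that the arm cannot do raises manip.Unreachable and nothing moves.
- manip.job_done(): hands the job in; it is judged then, once.
The state is a dict: "time_s": time; "joint_positions": joint angles; "dq": joint speeds; "joint_torque": joint torques, N m; "position": TCP position; "ee_rot": TCP orientation; "force": force on the tool from outside, world axes, zero at the start; "moment": the same for the moment, N m; "grip_width": opening from 0.0 (shut) to 1.0 (fully open); "grip_force": force on a finger pad.
Only numpy, scipy, OpenCV 4.12 (cv2) and the standard library are available. Lean on these libraries where they do the work, as an engineer would, in place of code of your own. Each camera call takes 0.05 s, during which the arm holds its last target. There are 200 camera calls.

## Working session

There is one attempt and no reset: what is moved stays moved. The work goes in short steps, each a Python script; the robot and the scene stay as the last script left them, time stands still between calls to the robot, and variables do not carry over. Pictures are saved under pics/ and viewed, at most 10 in all, crops included, and the job is handed in when it is done.

```bash
mkdir -p pics; ls; python3 - <<'E'
from cell import manip
import cv2
for n in ("top","scene"):
    im=manip.get_image(n); cv2.imwrite(f"pics/{n}0.png",im[:,:,::-1]); print(n,manip.camera_params(n))
print(manip.state())
E
```

```text
pics
top {'fx': 456.9708823563122, 'fy': 456.9708823563122, 'cx': 326.1958206895836, 'cy': 198.8962851362993, 'eye': array([0.46833756, 0.00206408, 1.02989063]), 'rotation': array([-2.11411261,  2.14892984, -0.12667645])}
scene {'fx': 377.69101364039756, 'fy': 377.69101364039756, 'cx': 321.37014223056224, 'cy': 196.38375233284467, 'eye': array([ 1.0720308 , -0.24790058,  0.77404081]), 'rotation': array([-2.22999021, -1.27768969,  0.40165315])}
{'time_s': 0.1, 'joint_positions': array([ 1.23989586e+00,  8.78975067e-02,  1.37207070e+00, -3.06301469e-05,
        1.68362213e+00, -1.03094383e-01]), 'dq': array([ 0.00202104, -0.00045156, -0.00379411, -0.00303046,  0.0003313 ,
       -0.00050116]), 'joint_torque': array([ 2.12664971e-03, -3.41251838e+01, -3.03302944e+01,  7.19341706e-02,
        3.04019137e-02, -1.21540952e-04]), 'position': array([0.12405573, 0.53529538, 0.19182874]), 'ee_rot': array([-3.57023368e-01, -3.12083543e+00,  3.07427257e-03]), 'force': array([-0.05139427, -0.09402907,  0.13017099]), 'moment': array([ 0.01157273, -0.00355736,  0.01010222]), 'grip_force': 0.0, 'grip_width': 0.9985522539358497}
```

View pics/top0.png

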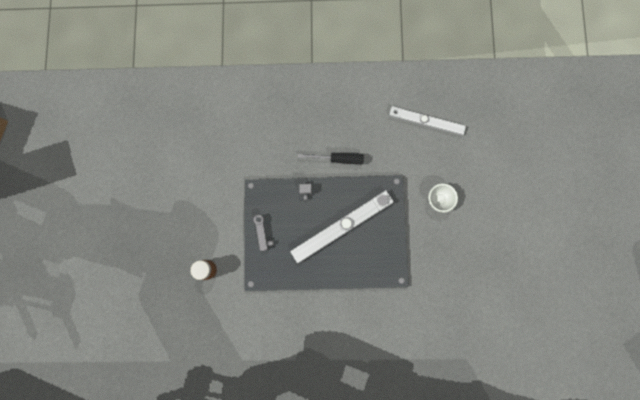

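View pics/scene0.png

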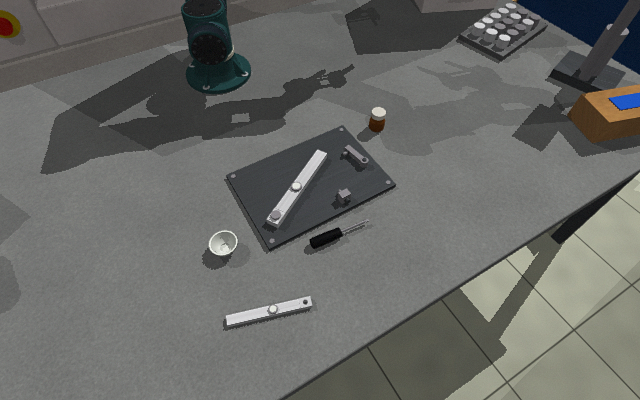

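The top view shows the jig plate, with corners near (245,178), (407,176), (410,288) and (246,291). 
- **Bar candidates:** the bar on the plate has its pin head at (384,200), cup at (347,223) and free end at (296,257). The loose, shorter bar is at (428,120). I choose the one on the pin.
- **Keeper:** hub (258,218), tip about (265,248), plunger (270,243).
- **Stop:** (305,188), with its screw pointing down in the picture, which is jig -x.
- **Leave alone:** jar (203,270), dish (443,197), driver (335,158).

Next I'll measure these positions.

```bash
cat > h.py <<'E'
import numpy as np, cv2
from scipy.spatial.transform import Rotation as R
from cell import manip
def ray(name,uv,z):
    c=manip.camera_params(name); Rm=R.from_rotvec(c["rotation"]).as_matrix()
    d=Rm@np.array([(uv[0]-c["cx"])/c["fx"],(uv[1]-c["cy"])/c["fy"],1]); e=c["eye"]
    return (e+d*(z-e[2])/d[2])[:3]
def plate_quad(im):
    g=cv2.cvtColor(im,cv2.COLOR_RGB2GRAY); s=im.astype(int)
    m=((g<85)&(s[:,:,2]>=s[:,:,0]+2)).astype(np.uint8)*255
    return m
E
python3 - <<'E'
from h import *
im=cv2.imread("pics/top0.png")[:,:,::-1].copy()
print("px plate",im[270,330],im[190,270],"bench",im[320,330],im[230,225],im[165,300],"bar",im[245,315],"pin",im[200,384],"keeper",im[232,261])
c=im[165:300,190:420]; cv2.imwrite("pics/crop0.png",cv2.resize(c[:,:,::-1],None,fx=3.4,fy=3.4,interpolation=cv2.INTER_CUBIC))
E
```

```text
px plate [93 99 98] [93 95 94] bench [142 145 140] [138 141 137] [137 138 132] bar [220 221 219] pin [157 157 156] keeper [154 153 155]
```

View pics/crop0.png

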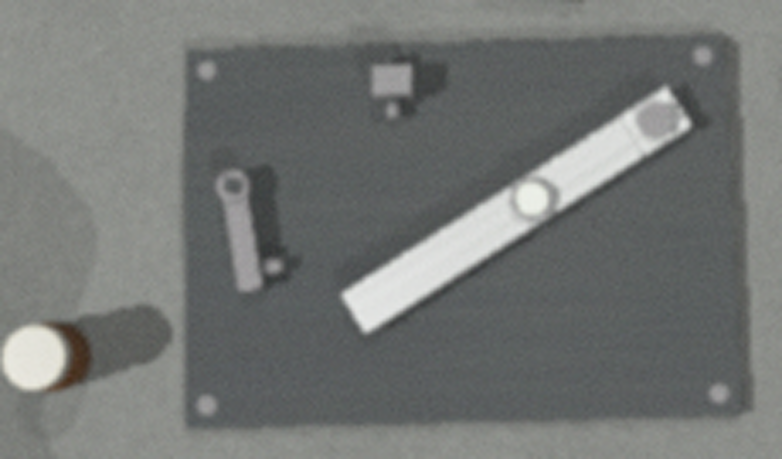

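The crop confirms the choice: pin head on the bar at crop (659,118), hub (233,186), keeper tip (250,289) and plunger (274,266), stop block (391,79) with its screw end at (392,110). Next I'll fit the jig pose and cross-check it.

```bash
cat >> h.py <<'E'
def fit2(J,W):
    """rigid 2D fit world = R(th) J + t"""
    J,W=np.array(J),np.array(W); a,b=J-J.mean(0),W-W.mean(0)
    th=np.arctan2((a[:,0]*b[:,1]-a[:,1]*b[:,0]).sum(),(a*b).sum())
    Rm=np.array([[np.cos(th),-np.sin(th)],[np.sin(th),np.cos(th)]]); t=W.mean(0)-Rm@J.mean(0)
    return th,t,W-(J@Rm.T+t)
E
python3 - <<'E'
from h import *
im=cv2.imread("pics/top0.png")[:,:,::-1].copy()
g=cv2.cvtColor(im,cv2.COLOR_RGB2GRAY)
m=np.zeros_like(g); m[168:300,238:418]=((g[168:300,238:418]<117)*255)
m=cv2.morphologyEx(m,cv2.MORPH_OPEN,np.ones((5,5)))
m=cv2.morphologyEx(m,cv2.MORPH_CLOSE,np.ones((25,25)))
cs,_=cv2.findContours(m,cv2.RETR_EXTERNAL,cv2.CHAIN_APPROX_NONE); k=max(cs,key=cv2.contourArea)
q=cv2.approxPolyDP(cv2.convexHull(k),6,True)[:,0]; print("quad",q.tolist())
P=lambda c:(c[0]/3.4+190-.35,c[1]/3.4+165-.35)
pts={"pin":((659,118),.037,(.05,-.13)),"hub":((233,186),.035,(.015,.145)),"stop":((391,79),.038,(.081,.04))}
W={n:ray("top",P(v[0]),v[1])[:2] for n,v in pts.items()}
print({n:w.round(4) for n,w in W.items()})
th,t,r=fit2([v[2] for v in pts.values()],list(W.values())); print("jig points",th,t,r.round(4).tolist())
C=[ray("top",p,.012)[:2] for p in q]
# order corners: left-up,right-up,right-down,left-down
J={(1,1):(.11,.18),(0,1):(.11,-.18),(0,0):(-.14,-.18),(1,0):(-.14,.18)}
if len(q)==4:
    c=q.mean(0); th2,t2,r2=fit2([J[(int(p[0]<c[0]),int(p[1]<c[1]))] for p in q],C); print("jig corners",th2,t2,r2.round(4).tolist())
Rm=np.array([[np.cos(th),-np.sin(th)],[np.sin(th),np.cos(th)]])
jig=lambda w:Rm.T@(w[:2]-t)
tip=jig(ray("top",P((250,289)),.030)); print("keeper tip jig",tip,"len",np.linalg.norm(tip-[.015,.145]),"ang",np.arctan2(*( [.015,.145]-tip)))
for n,p in (("freeA",(342,296)),("freeB",(366,333)),("headA",(669,86)),("headB",(692,127))): print(n,jig(ray("top",P(p),.030)).round(4))
print("jar",jig(ray("top",P((35,357)),.06)))
# scene check of hub & pin
for n,uv,z in (("pin",(276,215),.037),("hub",(347,151),.035)): print("scene",n,ray("scene",uv,z)[:2])
E
```

```text
quad [[406, 177], [410, 285], [253, 290], [244, 281], [244, 196], [253, 179]]
{'pin': array([ 0.6126, -0.0958]), 'hub': array([0.5736, 0.1797]), 'stop': array([0.6412, 0.0767])}
jig points 0.015278878325586423 [0.56074955 0.03446132] [[-0.0001, -0.0011], [0.0, 0.0001], [0.0001, 0.001]]
keeper tip jig [-0.05130148  0.13546269] len 0.06698392358942602 ang 1.4279286866112069
freeA [-0.0576  0.0763]
freeB [-0.0815  0.0613]
headA [ 0.0716 -0.1393]
headB [ 0.0443 -0.1528]
jar [-0.09054006  0.26518004]
scene pin [ 0.61299722 -0.0936074 ]
scene hub [0.52633309 0.15775113]
```

```bash
cat >> h.py <<'E'
TH,T0=0.0153,np.array([.56075,.03446]); RJ=np.array([[np.cos(TH),-np.sin(TH)],[np.sin(TH),np.cos(TH)]])
Z=.035
def W(xy,z=Z): return np.r_[RJ@np.array(xy)+T0,z]
def rot(yaw): return (R.from_euler("z",np.pi+TH+yaw)*R.from_euler("x",np.pi)).as_rotvec()  # yaw 0: tool -x along jig +x
def fj(): f=np.mean([manip.state()["force"] for _ in range(3)],0); return np.r_[RJ.T@f[:2],f[2]]
def pj(): p=manip.state()["position"]; return np.r_[RJ.T@(p[:2]-T0),p[2]]
E
python3 - <<'E'
from h import *
manip.command_gripper(0.0,strength=40)
manip.move_pose(W((-.112,.04),.10),rot(0)); 
g=manip.move_linear(W((-.112,.04)),speed=.08,guard=6); print("down",g,pj().round(4),fj().round(2))
manip.wait(.3); print(manip.state()["time_s"],manip.state()["joint_positions"].round(2),fj().round(2))
g=manip.move_linear(W((-.07,.04)),speed=.03,guard=6); print(g,pj().round(4),fj().round(2),manip.state()["time_s"])
im=manip.get_image("top"); cv2.imwrite("pics/crop1.png",cv2.resize(im[165:300,190:420,::-1],None,fx=3.4,fy=3.4,interpolation=cv2.INTER_CUBIC))
E
```

```text
down False [-0.1115  0.04    0.0356] [-0.81 -0.66  0.5 ]
4.8333 [ 0.04 -0.04  1.82 -0.    1.36 -1.55] [-0.2  -0.15 -0.02]
False [-0.0702  0.04    0.035 ] [ 0.05  0.17 -0.06] 6.3833
```

View pics/crop1.png

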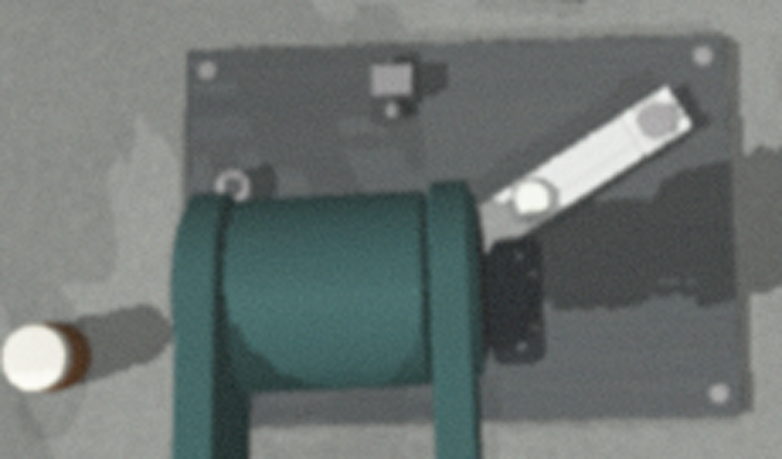

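The arm hides the free end. The bar has hardly moved (cup still at crop (533,198)) and the fingers are on the plate side of it with no unexpected contact. I'll push on, then close in slowly.

```bash
python3 - <<'E'
from h import *
p=lambda *a:print(*a,"| x",(pj()*1e3).round(1),"f",fj().round(2),"t",round(manip.state()["time_s"],2))
g=manip.move_linear(W((-.03,.04)),speed=.03,guard=6); p(g)
if not g:
    g=manip.move_linear(W((.008,.04)),speed=.025,guard=6); p(g)
if not g:
    g=manip.move_linear(W((.032,.04)),speed=.008,guard=4); p("contact",g)
manip.wait(.2); p("settled")
E
```

```text
False | x [-30.2  40.   35. ] f [-0.09 -0.07 -0.08] t 7.92
False | x [ 7.9 40.  35. ] f [ 0.06 -0.56 -1.4 ] t 9.58
contact False | x [32. 40. 35.] f [-0.95  0.49  0.16] t 12.73
settled | x [32. 40. 35.] f [ 0.38 -0.63  0.5 ] t 12.93
```

```bash
python3 - <<'E'
from h import *
im=manip.get_image("scene"); cv2.imwrite("pics/s1.png",cv2.resize(im[90:270,190:430,::-1],None,fx=3.3,fy=3.3,interpolation=cv2.INTER_CUBIC))
E
```

```text
(no output)
```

View pics/s1.png

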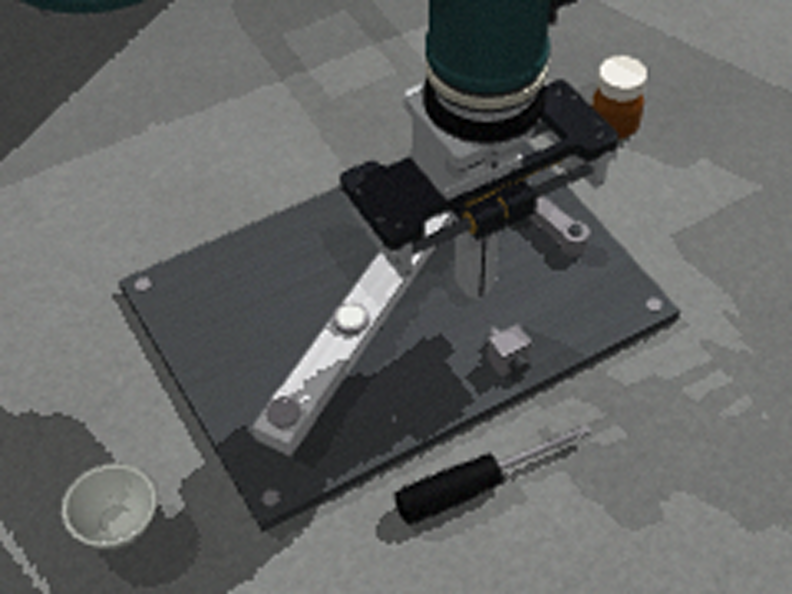

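The crop shows the fingers on the +x side of the bar, fingertips near (478,295), and the bar not moved. So they passed over it or beside it. I'll check the fingertip height by projection.

```bash
python3 - <<'E'
from h import *
def proj(n,P):
    c=manip.camera_params(n); q=R.from_rotvec(c["rotation"]).inv().apply(np.array(P)-c["eye"]); return np.array([c["fx"]*q[0]/q[2]+c["cx"],c["fy"]*q[1]/q[2]+c["cy"]])
crop=lambda uv:(uv-[190,90])*3.3
for z in (.012,.018,.03,.04,.05):
    print(z,[crop(proj("scene",W((.032+dx,.04+dy),z))).round(0).tolist() for dx,dy in((.008,-.0125),(.008,.0125),(-.008,-.0125),(-.008,.0125))])
for n,P in (("pin",W((.05,-.13),.037)),("hub",W((.015,.145),.035)),("stop top",W((.081,.04),.038)),("plate -140,-180",W((-.14,-.18),.012)),("plate 110,-180",W((.11,-.18),.012)),("plate 110,180",W((.11,.18),.012))): print(n,crop(proj("scene",P)).round(0))
print(manip.state())
E
```

```text
0.012 [[464.0, 331.0], [491.0, 318.0], [453.0, 317.0], [480.0, 303.0]]
0.018 [[464.0, 326.0], [492.0, 313.0], [453.0, 312.0], [480.0, 299.0]]
0.03 [[464.0, 317.0], [492.0, 303.0], [453.0, 302.0], [481.0, 289.0]]
0.04 [[465.0, 309.0], [493.0, 295.0], [453.0, 294.0], [481.0, 281.0]]
0.05 [[465.0, 300.0], [493.0, 287.0], [453.0, 286.0], [482.0, 272.0]]
pin [282. 413.]
hub [574. 230.]
stop top [509. 341.]
plate -140,-180 [116. 283.]
plate 110,-180 [261. 528.]
plate 110,180 [679. 311.]
{'time_s': 12.9833, 'joint_positions': array([ 3.09392753e-02,  2.70270371e-01,  1.47740241e+00, -1.35250228e-06,
        1.39395522e+00, -1.55516607e+00]), 'dq': array([-0.00050044, -0.00026917, -0.00108596,  0.00085523, -0.00086475,
       -0.00067283]), 'joint_torque': array([ 6.18649801e-05, -3.96662164e+01, -2.81978238e+01, -1.47905946e-02,
        7.54740438e-02,  1.46568144e-06]), 'position': array([0.59211479, 0.07495207, 0.03499423]), 'ee_rot': array([ 2.40472220e-02, -3.14146531e+00,  3.38356964e-06]), 'force': array([-0.02710456,  0.13725954, -0.71046998]), 'moment': array([ 0.05585124, -0.03745959,  0.05776857]), 'grip_force': 0.0, 'grip_width': 0.007138237272851192}
```

Marks on the plate project to where they are seen, but the fingertips look about 30 mm higher than nominal, at z of about 0.048 m. I'll feel for the plate with a gentle guarded descent on this clear spot.

```bash
python3 - <<'E'
from h import *
p=lambda *a:print(*a,"| x",(pj()*1e3).round(1),"f",fj().round(2),"t",round(manip.state()["time_s"],2))
g=manip.move_linear(W((.032,.04),.030),speed=.01,guard=4); p(g)
if not g: g=manip.move_linear(W((.032,.04),.0),speed=.015,guard=4); p(g)
manip.wait(.2);p()
im=manip.get_image("scene"); cv2.imwrite("pics/s2.png",cv2.resize(im[110:210,270:400,::-1],None,fx=6,fy=6,interpolation=cv2.INTER_CUBIC))
E
```

```text
False | x [32. 40. 30.] f [-0.48  0.75 -0.26] t 13.63
False | x [32.1 40.   0.1] f [ 0.51 -0.22 -0.04] t 15.78
| x [32.  40.   0.1] f [0.48 0.28 0.01] t 15.98
```

View pics/s2.png

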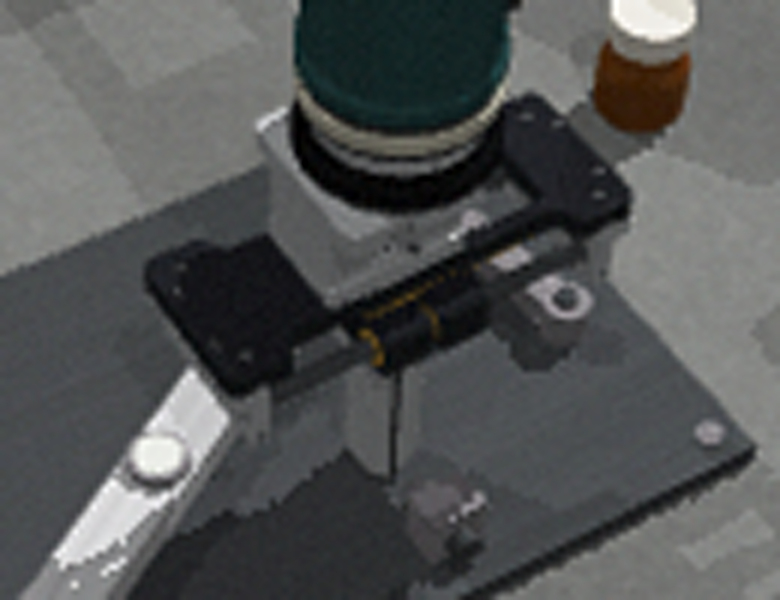

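Still no contact with TCP z at 0. The fingertips now look just above the plate, at crop (393,482), so they stand behind the TCP and not 17 mm ahead. I'll carry on slowly until they touch.

```bash
python3 - <<'E'
from h import *
p=lambda *a:print(*a,"| x",(pj()*1e3).round(1),"f",fj().round(2),"t",round(manip.state()["time_s"],2))
g=manip.move_linear(W((.032,.04),-.014),speed=.008,guard=4); p(g)
manip.wait(.2);p()
E
```

```text
True | x [32.  40.  -0.3] f [1.08 0.22 4.28] t 16.49
| x [32.  40.  -0.3] f [ 0.14 -0.18  5.39] t 16.69
```

```bash
python3 - <<'E'
from h import *
p=lambda *a:print(*a,"| x",(pj()*1e3).round(1),"f",fj().round(2),"t",round(manip.state()["time_s"],2))
m=lambda:np.mean([manip.state()["moment"] for _ in range(3)],0).round(3)
print("moment in contact",m())
manip.move_linear(W((.032,.04),.06),speed=.12); manip.wait(.15); print("free",m()); p()
manip.move_linear(W((-.112,.04),.06),speed=.2)
g=manip.move_linear(W((-.112,.04),.006),speed=.08,guard=8); p("down",g)
g=manip.move_linear(W((-.06,.04),.006),speed=.04,guard=6); p("push",g)
im=manip.get_image("scene"); cv2.imwrite("pics/s3.png",cv2.resize(im[100:230,240:400,::-1],None,fx=4.5,fy=4.5,interpolation=cv2.INTER_CUBIC))
E
```

```text
moment in contact [-0.045  0.005  0.013]
free [-0.008  0.052  0.008]
| x [30.9 40.  58.3] f [-0.59  0.27 -1.13] t 17.5
down False | x [-111.5   40.     6.3] f [ 0.39 -0.28 -0.18] t 19.19
push False | x [-60.   40.    6.1] f [-0.84 -0.3   0.24] t 20.64
```

View pics/s3.png

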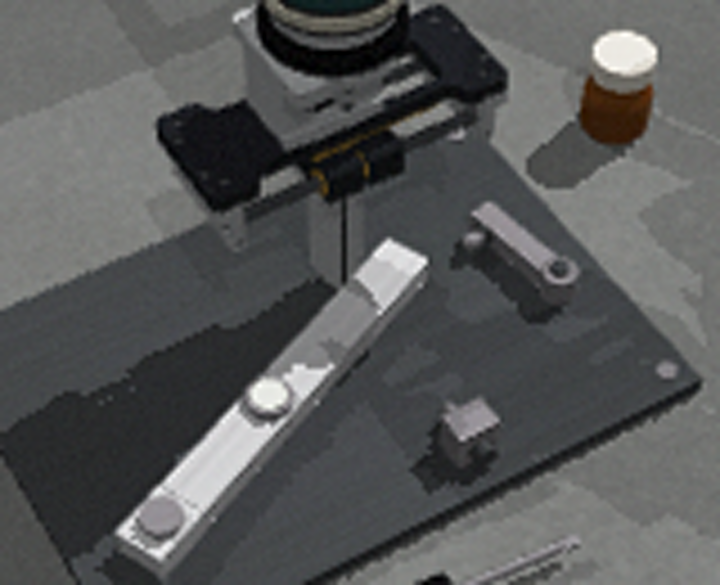

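The fingers are now behind the bar, near crop (340,280), and pushing it. The contact moment was near zero, so it was the fingertips that touched the plate. Closed, they stand about 12 mm behind the TCP. I'll go on slowly to the stop.

```bash
python3 - <<'E'
from h import *
p=lambda *a:print(*a,"| x",(pj()*1e3).round(1),"f",fj().round(2),"t",round(manip.state()["time_s"],2))
z=.006
g=manip.move_linear(W((-.02,.04),z),speed=.03,guard=6); p(g)
if not g: g=manip.move_linear(W((.010,.04),z),speed=.02,guard=5); p(g)
if not g: g=manip.move_linear(W((.034,.04),z),speed=.008,guard=4); p("contact",g)
manip.wait(.2); p("settled"); manip.wait(.1); p()
E
```

```text
False | x [-20.   39.9   6.1] f [ 0.27 -0.49 -0.01] t 22.18
False | x [10. 40.  6.] f [-1.12  0.9  -0.09] t 23.82
contact True | x [16.1 40.   5. ] f [ 0.15  0.41 -0.18] t 25.15
settled | x [15.1 40.1  4.2] f [ 0.39  0.51 -0.12] t 25.35
| x [15.  40.1  4.2] f [ 0.11  0.32 -0.29] t 25.45
```

```bash
cat >> h.py <<'E'
def fav(n=6):
    a=[]
    for _ in range(n): a.append(manip.state()["force"]); manip.wait(.02)
    f=np.mean(a,0); return np.r_[RJ.T@f[:2],f[2]]
E
python3 - <<'E'
from h import *
z=.006; x=.0145
manip.move_linear(W((x,.04),z),speed=.02); manip.wait(.1); f0=fav(); print("f0",f0.round(2),(pj()*1e3).round(1))
for i in range(14):
    x+=.0005; manip.move_linear(W((x,.04),z),speed=.01)
    f=-(fav(4)-f0)[0]; print(round(x*1e3,2),(pj()*1e3).round(2),round(f,2),round(manip.state()["time_s"],2))
    if f>6: break
E
```

```text
f0 [-0.14  0.17  0.18] [14.5 40.   6. ]
15.0 [15.04 39.99  5.99] -0.18 26.22
15.5 [15.52 40.    6.  ] -0.12 26.53
16.0 [16.04 39.97  6.02] 0.16 26.85
16.5 [16.46 40.    5.97] -0.03 27.17
17.0 [16.59 39.97  5.89] 2.41 27.48
17.5 [16.73 40.02  5.79] 4.33 27.8
18.0 [16.77 40.02  5.66] 4.94 28.12
18.5 [16.78 40.01  5.54] 5.95 28.43
19.0 [16.81 39.99  5.43] 7.31 28.75
```

```bash
python3 - <<'E'
from h import *
z=.006; x=.019; f0=-.14
while x<.0235:
    x+=.0004; manip.move_linear(W((x,.04),z),speed=.01)
    f=-(fav(4)[0]-f0); print(round(x*1e3,2),(pj()*1e3).round(2),round(f,2),round(manip.state()["time_s"],2))
    if f>11.2: break
for i in range(10):
    f=-(fav(6)[0]-f0)
    print("hold",round(f,2),round(manip.state()["time_s"],2))
    if f<10.7: x+=.0002; manip.move_linear(W((x,.04),z),speed=.01)
    if f>12.6: x-=.0002; manip.move_linear(W((x,.04),z),speed=.01)
s=manip.state(); print(s["force"],s["moment"])
# let go gently, back off, lift
manip.move_linear(W((.010,.04),z),speed=.015); manip.move_linear(W((-.03,.04),z),speed=.1); manip.move_linear(W((-.03,.04),.07),speed=.15)
# to above keeper start
a=1.43; n=np.array([np.cos(a),-np.sin(a)]); u=np.array([-np.sin(a),-np.cos(a)]); c=np.array([.015,.145])+.05*u-.032*n
manip.move_linear(W(c,.07),speed=.25,rot=rot(-a)); print((pj()*1e3).round(1),c,manip.state()["time_s"],manip.state()["joint_positions"].round(2))
for k in("scene",): im=manip.get_image(k); cv2.imwrite("pics/s4.png",cv2.resize(im[100:230,240:410,::-1],None,fx=4.5,fy=4.5,interpolation=cv2.INTER_CUBIC))
E
```

```text
19.4 [16.8  40.    5.29] 7.88 29.07
19.8 [16.83 39.99  5.23] 8.34 29.38
20.2 [16.8  40.    5.08] 9.11 29.7
20.6 [16.8  40.01  5.  ] 9.99 30.02
21.0 [16.8  39.99  4.9 ] 10.78 30.33
21.4 [16.79 40.01  4.8 ] 10.84 30.65
21.8 [16.8  40.01  4.69] 12.11 30.97
hold 12.28 31.07
hold 12.07 31.17
hold 12.35 31.27
hold 12.41 31.37
hold 12.06 31.47
hold 11.81 31.57
hold 12.29 31.67
hold 12.05 31.77
hold 12.14 31.87
hold 12.15 31.97
[-1.13532775e+01 -7.86508285e-03  4.96504144e+00] [-0.05814033  2.2906216   0.11532437]
[-39.3 169.4  69.4] [-0.03899584  0.16966677] 35.6083 [ 0.27  0.16  1.54 -0.    1.44  0.12]
```

View pics/s4.png

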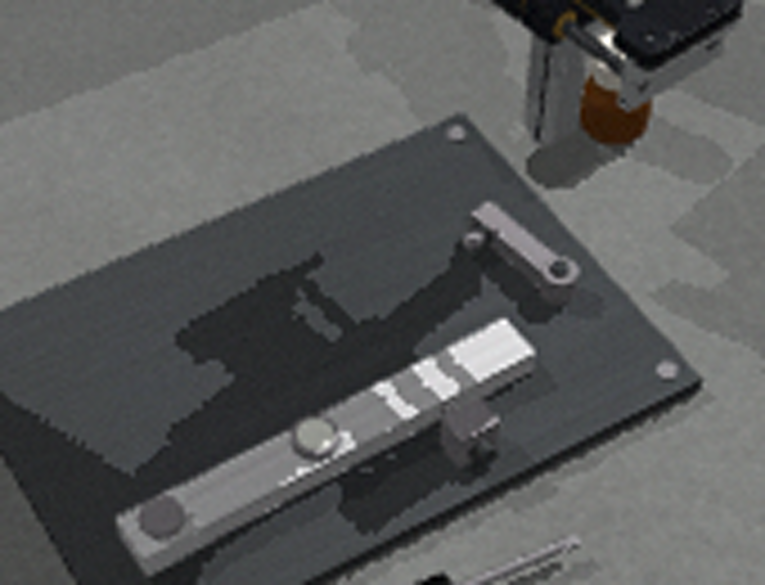

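The bar lies against the screw and stayed there after release: free end at crop (515,340), stop at (475,435). The push was about 12 N for just over a second, so roughly 10 N on the stop after friction. Next is the keeper, with its tip at crop (485,215) and hub at (560,268). I'll push its trailing side round.

```bash
cat >> h.py <<'E'
C=np.array([.015,.145]); ZK=.0055
def nu(a): return np.array([np.cos(a),-np.sin(a)]),np.array([-np.sin(a),-np.cos(a)])
def kp(a,d,r=.05): n,u=nu(a); return C+r*u-d*n
def push(a,f0,k=3): n,_=nu(a); return -(fav(k)[:2]-f0[:2])@n
def kang(d):  # arm angle implied by the actual tool position
    v=pj()[:2]-C; r=np.hypot(*v); phi=np.arctan2(-v[0],-v[1]); return phi-np.arcsin(min(1,d/r)),r
E
python3 - <<'E'
from h import *
a=1.43
g=manip.move_linear(W(kp(a,.032),ZK),speed=.08,guard=8); print("down",g,(pj()*1e3).round(1))
manip.wait(.15); f0=fav(5); print("f0",f0.round(2))
g=manip.move_linear(W(kp(a,.012),ZK),speed=.015,guard=2.5,rot=rot(-a)); n,u=nu(a)
d=-(pj()[:2]-C)@n; print("touch",g,"d",round(d,4),round(push(a,f0),2),round(manip.state()["time_s"],2))
D=.018
for a in np.arange(1.38,.35,-.11):
    g=manip.move_linear(W(kp(a,D),ZK),speed=.035,rot=rot(-a),guard=9)
    print(round(a,2),g,"force",round(push(a,f0,2),2),"ang,r",np.round(kang(D),3),"z",round(pj()[2],4),round(manip.state()["time_s"],2))
    if g: break
im=manip.get_image("scene"); cv2.imwrite("pics/s5.png",cv2.resize(im[100:230,240:410,::-1],None,fx=4.5,fy=4.5,interpolation=cv2.INTER_CUBIC))
E
```

```text
down False [-38.5 169.8   6.1]
f0 [-0.18 -0.19 -0.34]
touch True d 0.0187 0.99 37.8
1.38 False force 4.81 ang,r [1.399 0.054] z 0.005 38.08
1.27 False force 4.75 ang,r [1.282 0.054] z 0.0051 38.43
1.16 False force 4.79 ang,r [1.167 0.054] z 0.0052 38.78
1.05 False force 4.49 ang,r [1.054 0.053] z 0.0053 39.13
0.94 False force 4.7 ang,r [0.943 0.053] z 0.0054 39.48
0.83 False force 4.35 ang,r [0.832 0.053] z 0.0055 39.83
0.72 False force 4.11 ang,r [0.722 0.053] z 0.0055 40.18
0.61 False force 4.45 ang,r [0.612 0.053] z 0.0055 40.53
0.5 False force 4.03 ang,r [0.502 0.053] z 0.0056 40.88
0.39 False force 3.51 ang,r [0.391 0.053] z 0.0056 41.23
```

View pics/s5.png

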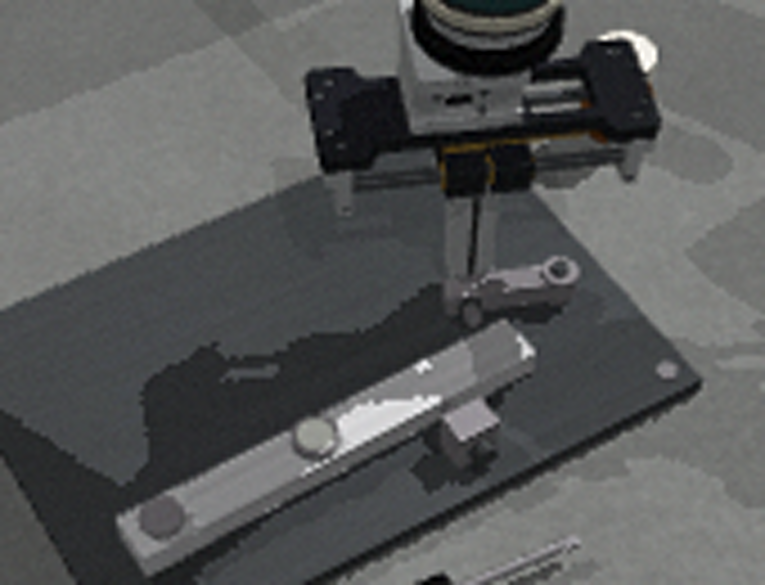

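The keeper is swinging in: the arm runs from the hub (560,268) to (470,295), its plunger at (470,312) is nearing the bar, and the bar has not moved. I'll finish in small force-checked steps.

```bash
python3 - <<'E'
from h import *
f0=np.array([-.18,-.19,0]); D=.018; a=.39
while a>-.2:
    a-=.025 if a>.24 else .012
    g=manip.move_linear(W(kp(a,D),ZK),speed=.012,rot=rot(-max(a,0)),guard=6)
    f=push(max(a,0),f0,3); print(round(a,3),g,"F",round(f,2),"ang",np.round(kang(D),3),"z",round(pj()[2],4),round(manip.state()["time_s"],2))
    if f>11.5: break
E
```

```text
0.365 False F 4.27 ang [0.371 0.053] z 0.0056 41.59
0.34 False F 4.16 ang [0.348 0.053] z 0.0055 41.9
0.315 False F 4.47 ang [0.323 0.053] z 0.0055 42.21
0.29 False F 3.89 ang [0.298 0.053] z 0.0056 42.52
0.265 False F 4.53 ang [0.273 0.053] z 0.0056 42.83
0.24 False F 3.95 ang [0.249 0.053] z 0.0055 43.13
0.228 False F 5.19 ang [0.243 0.053] z 0.0055 43.43
0.216 False F 5.78 ang [0.239 0.053] z 0.0055 43.73
0.204 False F 6.05 ang [0.227 0.053] z 0.0056 44.03
0.192 False F 5.69 ang [0.216 0.053] z 0.0056 44.33
0.18 False F 6.08 ang [0.205 0.053] z 0.0055 44.63
0.168 False F 6.25 ang [0.193 0.053] z 0.0055 44.93
0.156 False F 5.17 ang [0.181 0.053] z 0.0055 45.23
0.144 False F 5.62 ang [0.17  0.053] z 0.0055 45.53
0.132 False F 5.86 ang [0.158 0.053] z 0.0055 45.83
0.12 False F 5.42 ang [0.147 0.053] z 0.0055 46.13
0.108 False F 5.64 ang [0.135 0.053] z 0.0055 46.43
0.096 False F 5.41 ang [0.123 0.053] z 0.0055 46.73
0.084 False F 5.49 ang [0.112 0.053] z 0.0055 47.03
0.072 False F 5.67 ang [0.101 0.054] z 0.0054 47.33
0.06 False F 5.91 ang [0.089 0.054] z 0.0055 47.63
0.048 False F 5.53 ang [0.077 0.054] z 0.0054 47.93
0.036 False F 5.82 ang [0.065 0.054] z 0.0054 48.23
0.024 False F 5.83 ang [0.054 0.054] z 0.0054 48.53
0.012 False F 5.37 ang [0.043 0.054] z 0.0054 48.83
-0.0 False F 5.59 ang [0.032 0.054] z 0.0054 49.13
-0.012 False F 6.42 ang [0.027 0.054] z 0.0053 49.43
-0.024 False F 7.68 ang [0.026 0.054] z 0.0054 49.73
-0.036 False F 9.04 ang [0.026 0.054] z 0.0053 50.03
-0.048 False F 10.75 ang [0.026 0.054] z 0.0053 50.33
-0.06 False F 12.08 ang [0.026 0.054] z 0.0053 50.63
```

The angle stopped moving while the force rose from 6 N to 12 N, so that is the rigid end stop. I'll back off, lift clear and check.

```bash
python3 - <<'E'
from h import *
manip.move_linear(W(kp(0,.022),ZK),speed=.015); manip.move_linear(W(kp(0,.06),ZK),speed=.1); manip.move_linear(W(kp(0,.06),.13),speed=.15)
manip.move_j(np.r_[1.24,manip.state()["joint_positions"][1:]]); 
print(manip.state()["time_s"],fj().round(2))
a=manip.get_image("scene")[100:230,240:410,::-1]; b=manip.get_image("top")[165:300,190:420,::-1]
a=cv2.resize(a,(390,298),interpolation=cv2.INTER_CUBIC); b=cv2.resize(b,(390*230//230,229*390//390),interpolation=cv2.INTER_CUBIC)
a=np.vstack([cv2.resize(a,(480,290)),cv2.resize(b,(480,282))]); cv2.imwrite("pics/fin.png",a)
E
```

```text
54.775 [-0.18  0.3  -0.44]
```

View pics/fin.png

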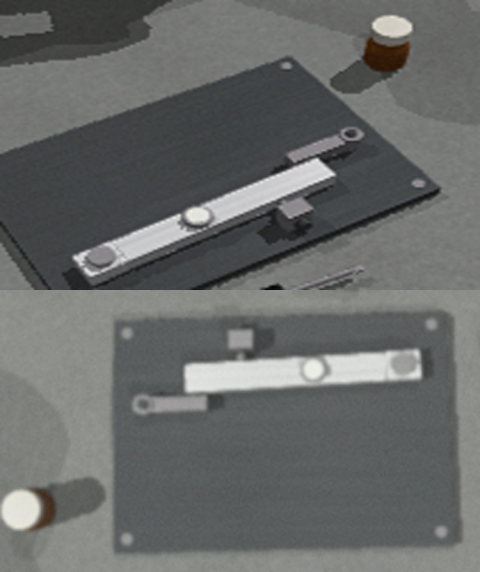

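The keeper is fully closed along jig -y (hub (143,404), tip (207,404)). The bar lies on the screw at (240,357), and the jar, dish and driver were never touched. Handing in.

```bash
python3 -c "
from cell import manip
print(manip.job_done())"
```

```text
the job is handed in; nothing more can be done
None
```

The bar was pressed on the stop screw with about 10 N (estimated from a 12 N push less friction) for a second, the keeper was closed to its end stop at up to 12 N, and the job was handed in at about 55 s with the arm clear.

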